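# Change the blown fuse in the bench test supply

## Robot

A 6-joint arm with a two-finger parallel gripper is mounted at the origin on the work surface. World frame = base frame: x ahead of the robot, y to its left, z up, the work surface at z = 0. Lengths are in m, angles in rad, forces in N, time in s.
With the tool pointing down it reaches from about 0.375 to 0.9 m from the base axis. Payload 3.1 kg.
Tool frame: the origin (TCP) lies on the centre line of the jaws, within the pads' length; the fingertips stand robot.tip_reach ahead of it and the grasp point (between the pads) lies 8 mm behind it (robot.tip_reach is the distance from the TCP to the fingertips, in m); z points along the fingers, y is the line along which they close (so a half turn about z gives the same grasp; the last joint's range is limited). The gripper opens to 87 mm and grips with 3 to 60 N. Pads are 19 mm wide; open, the fingers measure 117 mm over their backs; the gripper's body (75 mm by 190 mm) begins 51 mm behind the grasp point.
Start: joints at [-1.514, 0.527, 1.433, -0, 1.181, -0.178], TCP at [0.145, -0.608, 0.234] pointing down, gripper open.
Joint ranges: [-3.08, 3.08], [-0.75, 2.2], [0.22, 2.44], [-1.43, 4.57], [0, 2.65], [-2.85, 2.85]. Speed limits (rad/s): [2.79, 2.79, 3.14, 3.14, 3.14, 3.14].

## Interface

Orientations are given as a unit quaternion [x, y, z, w].
In Python, from rig import robot gives the robot as it stands.
- The arm moves only by the tool jog_arm, never from a script. Its argument "motion" is one flat list of numbers, 7 for each row, row after row: the shift along the tool's x, y, z scaled (see below), then the turn, a rotation vector about the tool's x, y, z scaled (see below), then the gripper's target within -1 to 1 (shut at 1, half-way at 0, fully open at -1). In form: [x, y, z, rx, ry, rz, hand, x, y, z, rx, ry, rz, hand, ...]. A call has 1 to 12 rows; each row shifts and turns the commanded pose from where the row before left it, along the tool's axes as they then stand; what a row does not reach is not made up. The controller multiplies each number of a shift by 4 cm and each number of a turn by 4 degrees. A row lasts 1/8 s, in which the tool goes at most 62.5 mm and 10.7 degrees, less where a joint would pass 70% of its speed; a pose out of reach is approached as far as the arm can. A call with a number of a shift or a turn outside -1 to 1 is refused whole. A call with a gripper value outside its range is refused whole. The fingers move at their own pace and stop on an object; "grip_force" is the grip in N (left out, the last holds). Time passes only in rows, so rows that do not move let the fingers close. It gives the time, the measured TCP pose, the force, the opening and the grip force at its end, in the units of the state.
- robot.get_obs(): the state, without advancing time (a new reading comes with each control period).
- robot.camera(name): name is "side" or "top" or "wrist"; returns the picture (400x640x3 uint8, blue, green, red); there is no depth.
- robot.calibration(name): a dict with "fx", "fy", "cx", "cy" (pixels), "R" (3x3) and "t" (3): a world point X has camera coordinates R X + t; the wrist camera has in their place "T_tool_cam" (4x4, takes a point from camera to tool coordinates, whose origin is the TCP and whose axes are the flange's). Camera axes: x right, y down, z forward; pixel columns grow to the right and rows downward; lengths in m; the calibration is good to about 2 mm. The wrist camera is an equidistant fisheye: a pixel r from the principal point sees the ray r / f radians off the axis. A picture is of the moment at which its call begins: read the wrist's pose just before it. calibration takes no time and is no camera call.
- robot.hand_in(): hands the job in; it is judged then, once.
The state is a dict: "time": time; "q": joint angles; "joint_velocities": joint speeds; "joint_torque": joint torques, N m; "position": TCP position; "tool_rot": TCP orientation; "ft_force": force on the tool from outside, world axes, zero at the start; "moment": the same for the moment, N m; "grip_width": finger opening in m; "grip_force": force on a finger pad.
Only numpy, scipy, OpenCV 4.12 (cv2) and the standard library are available. Lean on these libraries where they do the work, as an engineer would, in place of code of your own. Each camera call takes 0.05 s, during which the arm holds its last target. There are 200 camera calls.

## Task

The fuse in the test-supply panel has blown and its switch is off. Lift the blown fuse out of the fuse holder and put it in the red scrap tray, set the fresh yellow-marked fuse from the blue spares rack in its place, narrow end down and fully home, and push the fuse cap in over it until it clicks with its flange down on the holder. Only then throw the switch on, pushing its toggle right over; leave the other two spare fuses, the loose breaker and the screwdriver where they are.

Things in the scene. Friction and masses are not known exactly. Their poses are not given: they have to be found in the camera images.
- socket (a point): Centre of the fuse holder's square mouth, level with the holder's top face (66 mm above the bench), axes as the panel's. The mouth is 39 mm wide, edges broken 1.5 mm, 16 mm deep, for the cap. In its two y walls, 5 mm below the top face, sit spring balls 3 mm proud that snap in over the cap's bead. A fuse that is home stands 18 mm above the top face, its middle 7 mm below it.
- well_floor (a point): Flat brass contact at the bottom of the fuse holder, 32 mm straight below point socket, where a fuse's foot rests. Above it a yellow ring (16.4 mm bore, 8 mm high), then a white cone that widens from 16.4 to 28 mm over 8 mm and opens into the floor of the square mouth.
- panel: Test-supply panel, fixed: grey steel plate 150 (x) by 220 mm (y) on the bench, origin centre of its underside. On it the fuse holder, a light grey module with a flat top, x -58 to +46, y -27 to +27 mm, 66 mm high, mouth centre at x = +18. Beside it terminal blocks 42 mm high from y = -41 outwards and two white breakers 72 mm high (toggles to 82) at y = +64 to +100.
- blown_mid (a point): Blown bottle fuse: 50 mm long, white round body 22.5 mm across, brass cap on top, shoulder tapering from 16 down to 9 mm above the foot, brass foot 14 mm across; 50 g. Black dot on top, yellow band with a dark scorch ring above it. At the start it stands home in the fuse holder. The point is its centre, 25 mm above the foot; z points up from foot to cap.
- fresh_mid (a point): Fresh bottle fuse to fit, same shape and size as the blown one (50 mm long, 22.5 mm across, foot 14 mm), yellow dot on top and yellow band; stands foot down in one of the rack's three pockets, any of them. The point is its centre, 25 mm above the foot; z points up from foot to cap.
- spare_blue_mid (a point): Spare fuse of another rating, same shape, blue dot and band, in another pocket of the rack; stays there. The point is its centre, 25 mm above the foot.
- spare_red_mid (a point): Spare fuse of another rating, same shape, red dot and band, in another pocket of the rack; stays there. The point is its centre, 25 mm above the foot.
- rack: Spares rack, a fixed blue block 160 mm (x) by 50 mm (y), 30 mm high, on the bench; origin at the centre of its underside. Three round pockets, 26 mm across and 24 mm deep, at x = -50, 0 and +50 mm on its middle line: a fuse in one stands 26 mm above the block's top, its centre 31 mm above the bench.
- cap_mid (a point): Centre of the fuse cap, 20 mm above its underside: dark grey, square, the same all four ways round, 40 mm high, 60 g, standing skirt down on the bench at the start. Its grip body is the upper 23 mm, 36 mm square, with a round window on top; below that a flange 47 mm square, 3 mm thick, and the skirt, 14 mm high. Home, its flange lies on the holder's top face and this point 6 mm above it.
- cap_under (a point): Centre of the underside of the cap's skirt. The skirt is 32 mm square with a snap bead round its foot, 36 mm square at 4 mm up, sloping away below and above. Inside the cap is hollow, 27 mm square and 34 mm deep from here, and goes over the fuse. The last 14 mm go into the mouth; pushing the bead past the balls takes about 8 to 12 N. Home, this point is 14 mm below the holder's top face.
- tray_in (a point): Centre of the inner floor of the scrap tray, 4 mm above the bench: a fixed open red box, 110 mm (x) by 90 mm (y) outside, 28 mm high, walls and floor 4 mm. Its axes are the tray's.
- toggle (a joint): Toggle of the switch on the same module: dark flat paddle 7 mm thick, 22 mm wide (y), 33 mm long, red stripe. 0 = off, leaning 0.55 rad towards the panel's -x, away from the fuse mouth; 1.1 = on, leaning 0.55 rad to +x, towards the mouth. It has friction (about 2 N at the tip) and stays where it is left.
- toggle_tip (a point): Top end of the toggle's paddle, on its middle line.
- toggle_pivot (a point): Hinge of the toggle, its axis along the panel's y, 54 mm towards -x from the fuse mouth and 3 mm below the module's top face; has the panel's axes. With the toggle off the tip lies 17 mm to -x of it and 28 mm above it; on, 17 mm to +x.
- breaker: Loose white circuit breaker lying on its side, 85 by 75 mm, 18 mm high, with a blue toggle; not to be moved.
- driver: Screwdriver with a yellow handle, 200 mm long, lying on the bench beyond the panel; not to be moved.
There are look-alikes about, which are no part of the job. What is meant by the part that bears cap_mid is not turquoise, and is the larger of those in its own colour.

How it is judged:
By the outcome, as a careful person would: the job done as asked, in the order asked, and still so for the second after the job is handed in, with the robot touching nothing.
It also fails if it takes over 72 s, if anything falls off the work surface, if the arm or the gripper's body presses on something with over 40 N, if the wrist force passes 120 N, or if a joint passes its speed limit or range.

## Working session

There is one attempt and no reset: what is moved stays moved. The work goes in short steps, Python scripts to look and compute and a tool call to move; the robot and the scene stay as the last step left them, time stands still between calls to the robot, and variables do not carry over. Pictures are saved under pics/ and viewed, at most 10 in all, crops included, and the job is handed in when it is done.

Besides the shell and the picture viewer there is one more tool, called after "Request:" as name(argument=value, ...) on one line, values as JSON. jog_arm: Moves the arm, as the interface text tells. Shifts and turns lie within -1 to 1; 1 stands for 4 cm of shift or 4 degrees of turn. Its arguments: {"type":"object","properties":{"motion":{"type":"array","items":{"type":"number"}},"grip_force":{"type":"number"}},"required":["motion"]}

```bash
ls; mkdir -p pics
python3 - <<'E'
from rig import robot
import cv2, numpy as np
print(robot.get_obs(), robot.tip_reach)
for n in("top","side","wrist"):
    cv2.imwrite(f"pics/{n}0.png",robot.camera(n)); print(n,robot.calibration(n))
E
```

```text
pics
{'time': 0.0, 'q': array([-1.51450719e+00,  5.28450345e-01,  1.43389470e+00, -4.33897682e-05,
        1.18138715e+00, -1.78440268e-01]), 'joint_velocities': array([-0.00086498,  0.00270664, -0.00121042,  0.00120237, -0.0008238 ,
        0.00087948]), 'joint_torque': array([ 9.44653148e-04, -4.40040135e+01, -1.76589936e+01,  6.32041739e-02,
        5.81121398e-02, -1.68198890e-04]), 'position': array([ 0.14537536, -0.60713283,  0.23258375]), 'tool_rot': array([ 9.93119130e-01,  1.17103580e-01,  4.52716248e-05, -1.06899768e-03]), 'ft_force': array([ 0.22746448, -0.61138426,  0.15874785]), 'moment': array([0.01134157, 0.03213137, 0.00738617]), 'grip_force': 0.0, 'grip_width': 0.08709469327786536} 0.011
top {'fx': 404.93098056249204, 'fy': 404.93098056249204, 'cx': 321.37724602269856, 'cy': 203.8200823404508, 'R': array([[-0.00185652, -0.99988463, -0.01507554],
       [-0.99709732,  0.00299841, -0.0760785 ],
       [ 0.07611493,  0.01489054, -0.99698786]]), 't': array([0.01688753, 0.55781652, 1.17335427])}
side {'fx': 478.6292232673955, 'fy': 478.6292232673955, 'cx': 316.7776939821111, 'cy': 209.38448273121602, 'R': array([[-0.86177284, -0.50678995, -0.0226167 ],
       [-0.23976716,  0.44619159, -0.86222084],
       [ 0.44705624, -0.73761576, -0.50602738]]), 't': array([0.4834521 , 0.2195534 , 0.86156512])}
wrist {'fx': 309.70691628693146, 'fy': 309.70691628693146, 'cx': 320.4980624460577, 'cy': 196.7853394000851, 'T_tool_cam': array([[ 1.92965072e-03, -9.64450098e-01, -2.64257991e-01,
         7.21549525e-02],
       [ 9.99998136e-01,  1.87990736e-03,  4.41123037e-04,
        -4.00185280e-04],
       [ 7.13393850e-05, -2.64258349e-01,  9.64451927e-01,
        -1.51088393e-01],
       [ 0.00000000e+00,  0.00000000e+00,  0.00000000e+00,
         1.00000000e+00]])}
```

View pics/top0.png

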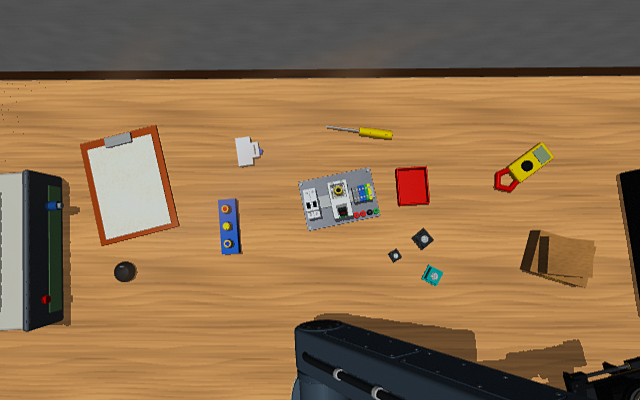

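View pics/side0.png

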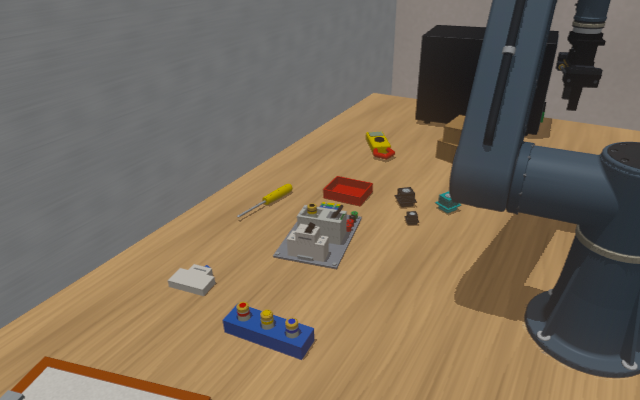

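Top view: panel centre is about (340,198), with the blown fuse at (338,190) and the toggle near (343,212). The tray is at (412,186). The rack is centred at (229,227), its middle pocket holding the yellow-dotted fuse at (227,226). The larger dark cap is at (423,239). The turquoise cap and the small dark cap are decoys.

```bash
cat > h.py <<'E'
from rig import robot
import cv2, numpy as np
from scipy.spatial.transform import Rotation as Ro
def ray_fixed(n,uv):
    c=robot.calibration(n); R=c["R"];d=R.T@np.array([(uv[0]-c["cx"])/c["fx"],(uv[1]-c["cy"])/c["fy"],1]); return -R.T@c["t"],d
def ray_wrist(uv,o):
    c=robot.calibration("wrist");T=c["T_tool_cam"]
    x,y=(uv[0]-c["cx"])/c["fx"],(uv[1]-c["cy"])/c["fy"];r=np.hypot(x,y)+1e-12
    d=np.array([x/r*np.sin(r),y/r*np.sin(r),np.cos(r)]);A=Ro.from_quat(o["tool_rot"]).as_matrix()
    return A@T[:3,3]+o["position"],A@T[:3,:3]@d
def hit(rd,z): p,d=rd; return p+d*(z-p[2])/d[2]
def proj_fixed(n,X):
    c=robot.calibration(n);p=c["R"]@X+c["t"];return np.array([c["fx"]*p[0]/p[2]+c["cx"],c["fy"]*p[1]/p[2]+c["cy"]])
def proj_wrist(X,o):
    c=robot.calibration("wrist");T=c["T_tool_cam"];A=Ro.from_quat(o["tool_rot"]).as_matrix()
    p=T[:3,:3].T@(A.T@(X-o["position"])-T[:3,3]);th=np.arctan2(np.hypot(p[0],p[1]),p[2]);q=p[:2]/np.hypot(p[0],p[1])*th
    return np.array([c["fx"]*q[0]+c["cx"],c["fy"]*q[1]+c["cy"]])
def go(o,P,yaw):
    """shift in tool axes (units of 4cm), turn about tool z (units 4deg) to TCP P, tool x-axis at yaw (tool down)"""
    A=Ro.from_quat(o["tool_rot"]); d=A.inv().apply(np.array(P)-o["position"])/0.04
    G=Ro.from_euler("z",yaw)*Ro.from_euler("x",np.pi); r=np.degrees((A.inv()*G).as_rotvec())/4
    print("shift",d.round(3),"turn",r.round(3))
E
python3 - <<'E'
from h import *
for nm,uv,z in [("blown",(338,190),.084),("tog",(343,212),.09),("tray",(412,186.5),.004),("fresh",(227,226),.056),("rackA",(224,209),.056),("rackB",(228.5,244),.056),("cap",(423.5,238),.04),("panel",(340,198),.0)]:
    print(nm,hit(ray_fixed("top",uv),z).round(4))
im=cv2.imread("pics/top0.png")
a=cv2.resize(im[160:290,290:440],None,fx=4,fy=4,interpolation=cv2.INTER_CUBIC);b=cv2.resize(im[190:265,205:255],None,fx=4,fy=4,interpolation=cv2.INTER_CUBIC)
c=np.zeros((520,800,3),np.uint8);c[:,:600]=a;c[:300,600:]=b;cv2.imwrite("pics/c1.png",c)
o=robot.get_obs();print(Ro.from_quat(o["tool_rot"]).as_matrix().round(3))
E
```

```text
blown [ 0.5918 -0.032   0.084 ]
tog [ 0.5297 -0.0454  0.09  ]
tray [ 0.6104 -0.2556  0.004 ]
fresh [0.4923 0.2853 0.056 ]
rackA [0.5411 0.2948 0.056 ]
rackB [0.441  0.2802 0.056 ]
cap [ 0.457  -0.2782  0.04  ]
panel [ 0.5769 -0.0401  0.    ]
[[ 0.973  0.233 -0.   ]
 [ 0.233 -0.973  0.002]
 [ 0.    -0.002 -1.   ]]
```

View pics/c1.png

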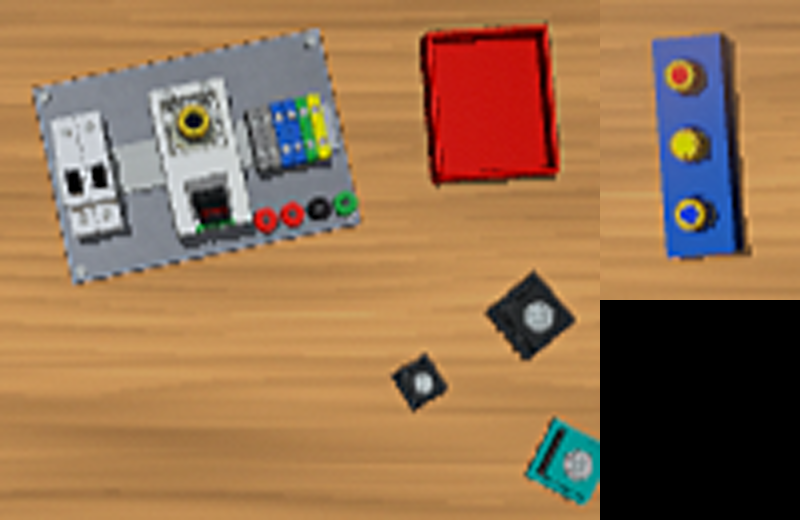

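Request:
jog_arm(motion=[0.95, -0.62, 0.08, 0, 0, 0, -1, 0.95, -0.62, 0.08, 0, 0, 0, -1, 0.95, -0.62, 0.08, 0, 0, 0, -1, 0.95, -0.62, 0.08, 0, 0, 0, -1, 0.95, -0.62, 0.08, 0, 0, 0, -1, 0.95, -0.62, 0.08, 0, 0, 0, -1, 0.95, -0.62, 0.08, 0, 0, 0, -1, 0.95, -0.62, 0.08, 0, 0, 0, -1, 0.95, -0.62, 0.08, 0, 0, 0, -1, 0.95, -0.62, 0.08, 0, 0, 0, -1, 0, 0, 0, 0, 0, 0, -1], grip_force=20)

```text
time: 1.52
position: [0.4586, -0.2756, 0.2011]
tool_rot: [0.993, 0.119, -0.0, -0.001]
ft_force: [-0.4, -0.1, 0.2]
grip_width: 0.0871
grip_force: 0.0
```

```bash
cat > snap.py <<'E'
from h import *
import sys,pickle
o=robot.get_obs(); im=robot.camera("wrist"); n=sys.argv[1]
cv2.imwrite(f"pics/{n}.png",im); pickle.dump(o,open(f"pics/{n}.pkl","wb"))
print(o["time"],o["position"].round(4),np.degrees(Ro.from_quat(o["tool_rot"]).as_euler("ZYX")).round(2),o["ft_force"].round(1),o["grip_width"])
E
python3 snap.py w1; python3 -c "
from h import *
go(robot.get_obs(),[.585,-.035,.21],np.radians(11))"
```

```text
1.525 [ 0.4586 -0.2756  0.2011] [ 1.3720e+01  2.0000e-02 -1.7992e+02] [-0.4 -0.1  0.2] 0.08711305419593758
shift [ 4.517 -5.13  -0.22 ] turn [-0.006  0.01   0.659]
```

View pics/w1.png

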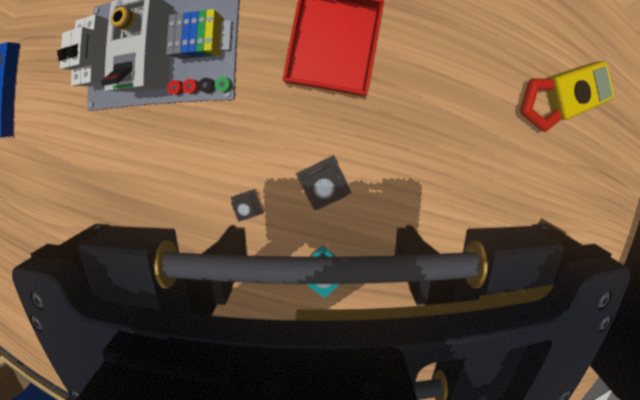

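Wrist view: the cap's window is at (324,187), with corners at about (298,172), (335,156), (351,188) and (313,210). Next is the panel.

Request:
jog_arm(motion=[0.45, -0.51, 0, 0, 0, 0.066, -1, 0.45, -0.51, 0, 0, 0, 0.066, -1, 0.45, -0.51, 0, 0, 0, 0.066, -1, 0.45, -0.51, 0, 0, 0, 0.066, -1, 0.45, -0.51, 0, 0, 0, 0.066, -1, 0.45, -0.51, 0, 0, 0, 0.066, -1, 0.45, -0.51, 0, 0, 0, 0.066, -1, 0.45, -0.51, 0, 0, 0, 0.066, -1, 0.45, -0.51, 0, 0, 0, 0.066, -1, 0.45, -0.51, -0.2, 0, 0, 0.066, -1, 0, 0, 0, 0, 0, 0, -1])

```text
time: 2.95
position: [0.5907, -0.0409, 0.21]
tool_rot: [0.996, 0.095, 0.001, 0.0]
ft_force: [-0.1, -0.4, -0.3]
grip_width: 0.0871
grip_force: 0.0
```

```bash
python3 snap.py w2
python3 - <<'E'
import cv2,numpy as np
a=cv2.imread("pics/w2.png");b=cv2.imread("pics/w1.png")
c=np.zeros((600,800,3),np.uint8)
c[:,:]=0
x=cv2.resize(a[0:270,190:450],(520,540),interpolation=cv2.INTER_CUBIC)
y=cv2.resize(b[145:220,290:360],(280,300),interpolation=cv2.INTER_CUBIC)
c[:540,:520]=x;c[:300,520:]=y
cv2.imwrite("pics/c2.png",c)
E
```

```text
2.95 [ 0.5907 -0.0409  0.21  ] [ 1.0860e+01 -9.0000e-02  1.7994e+02] [-0.1 -0.4 -0.3] 0.08709191348620132
```

View pics/c2.png

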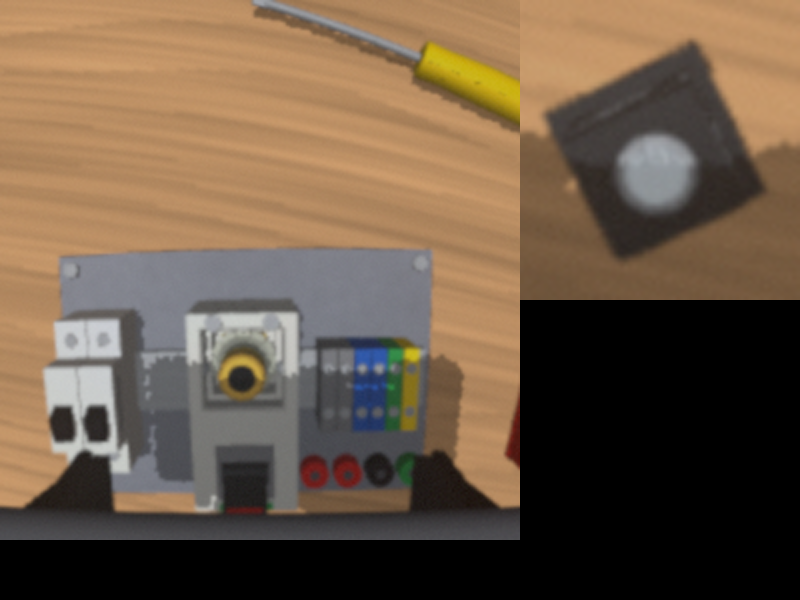

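Run:
```python
from h import *
import pickle
o1=pickle.load(open("pics/w1.pkl","rb"));o2=pickle.load(open("pics/w2.pkl","rb"))
A=lambda x,y,z:hit(ray_wrist((190+x/2,y/2),o2),z)
B=lambda x,y,z:hit(ray_wrist((290+(x-520)/4,145+y/4),o1),z)
yaw=lambda p,q:np.degrees(np.arctan2(*(q-p)[1::-1])).round(2)
print("dot",A(241,379,.084),"mouthc",A(242,362,.066))
print("panel y edge",yaw(A(431,250,0.002),A(62,257,.002)),"top corners",A(431,250,.002),A(62,257,.002))
print("holder far edge",yaw(A(298,313,.066),A(187,313,.066)),"left",yaw(A(194,510,.066),A(187,313,.066)),"right",yaw(A(298,510,.066),A(298,313,.066)),A(298,313,.066),A(187,313,.066))
print("cap win",B(657,172,.04),hit(ray_fixed("top",(424.5,239)),.04), "dot top",hit(ray_fixed("top",(338.25,190.25)),.084))
l,t,r,b=B(547,117,.017),B(695,42,.017),B(765,188,.04),B(620,260,.04)
print("cap edges",yaw(l,t),yaw(b,r),"body",np.linalg.norm(b-r),np.linalg.norm(l-t))
print("flange centre/body centre guess",(l+t)/2,(b+r)/2)
```

```text
dot [ 0.5922284 -0.0310599  0.084    ] mouthc [ 0.59624174 -0.03025299  0.066     ]
panel y edge 101.86 top corners [ 0.67041509 -0.12747022  0.002     ] [0.62546119 0.08664041 0.002     ]
holder far edge 100.82 left 11.08 right 11.95 [ 0.62508702 -0.05220224  0.066     ] [6.15060448e-01 2.79303508e-04 6.60000000e-02]
cap win [ 0.45548881 -0.27983512  0.04      ] [ 0.45413456 -0.28098758  0.04      ] dot top [ 0.59104971 -0.03273613  0.084     ]
cap edges -49.02 -48.72 body 0.0427342133894371 0.045692602876655726
flange centre/body centre guess [ 0.47300436 -0.2654092   0.017     ] [ 0.44400362 -0.29219164  0.04      ]
```

Request:
jog_arm(motion=[0.078, -0.23, 0.8, 0, 0, -0.13, -0.2, 0, 0, 0.8, 0, 0, 0, -0.2, 0, 0, 0.8, 0, 0, 0, -0.2, 0, 0, 0.6, 0, 0, 0, -0.2, 0, 0, 0.25, 0, 0, 0, -0.2, 0, 0, 0, 0, 0, 0, -0.2], grip_force=25)

```text
time: 3.75
position: [0.5907, -0.032, 0.0792]
tool_rot: [0.995, 0.098, -0.001, -0.0]
ft_force: [1.3, -0.6, 0.3]
grip_width: 0.0524
grip_force: 0.0
```

Request:
jog_arm(motion=[0, 0, 0, 0, 0, 0, 1, 0, 0, 0, 0, 0, 0, 1, 0, 0, 0, 0, 0, 0, 1, 0, 0, 0, 0, 0, 0, 1, 0, 0, 0, 0, 0, 0, 1])

```text
time: 4.38
position: [0.5914, -0.031, 0.0799]
tool_rot: [0.995, 0.099, 0.0, 0.0]
ft_force: [-0.3, -0.4, 2.2]
grip_width: 0.0213
grip_force: 25.0
```

```bash
python3 snap.py w3
```

```text
4.375 [ 0.5914 -0.031   0.0799] [ 1.1340e+01 -4.0000e-02  1.7999e+02] [-0.3 -0.4  2.2] 0.021328659444753293
```

Request:
jog_arm(motion=[0, 0, -0.4, 0, 0, 0, 1, 0, 0, -0.85, 0, 0, 0, 1, -0.1, 0.8, 0, 0, 0, 0, 1, -0.1, 0.8, 0, 0, 0, 0, 1, -0.1, 0.8, 0, 0, 0, 0, 1, -0.1, 0.8, 0, 0, 0, 0, 1, -0.1, 0.8, 0, 0, 0, 0, 1, -0.1, 0.8, 0, 0, 0, 0, 1, -0.04, 0.8, 0, 0, 0, 0, 1, 0, 0, 0.8, 0, 0, 0, 1, 0, 0, 0.8, 0, 0, 0, 1, 0, 0, 0.3, 0, 0, 0, 1])

```text
time: 5.92
position: [0.6089, -0.2551, 0.0521]
tool_rot: [0.995, 0.099, -0.001, -0.001]
ft_force: [0.1, -0.1, -0.4]
grip_width: 0.0214
grip_force: 25.0
```

Request:
jog_arm(motion=[0, 0, 0, 0, 0, 0, 1, 0, 0, 0, 0, 0, 0, -0.1, 0, 0, 0, 0, 0, 0, -0.1, 0, 0, -0.3, 0, 0, 0, -0.2, 0, 0, -0.8, 0, 0, 0, -0.2, 0, 0, -0.8, 0, 0, 0, -0.2, 0, 0, -0.8, 0, 0, 0, -0.2, 0, 0, 0, 0, 0, 0, -0.2])

```text
time: 6.92
position: [0.6123, -0.257, 0.1661]
tool_rot: [0.995, 0.099, 0.003, 0.003]
ft_force: [-0.4, 0.1, -0.1]
grip_width: 0.0524
grip_force: 0.0
```

```bash
python3 snap.py w4; python3 -c "
from h import *
go(robot.get_obs(),[.4923,.2853,.19],np.radians(8))"
```

```text
6.925 [ 0.6123 -0.257   0.1661] [ 11.34  -0.36 179.66] [-0.4  0.1 -0.1] 0.05235155055228821
shift [ -0.247 -13.855  -0.695] turn [ 0.042 -0.047  0.835]
```

View pics/w4.png

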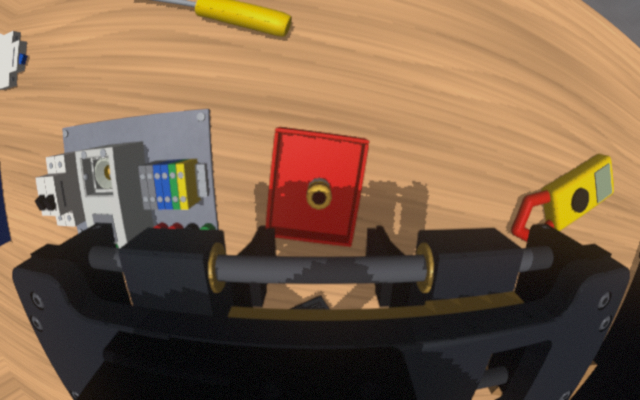

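The fuse stands in the tray at (319,196) and the holder is empty. On to the rack.

Request:
jog_arm(motion=[-0.02, -1, -0.2, 0, 0, 0.06, -0.2, -0.02, -1, -0.2, 0, 0, 0.06, -0.2, -0.02, -1, -0.2, 0, 0, 0.06, -0.2, -0.02, -1, 0, 0, 0, 0.06, -0.2, -0.02, -1, 0, 0, 0, 0.06, -0.2, -0.02, -1, 0, 0, 0, 0.06, -0.2, -0.02, -1, 0, 0, 0, 0.06, -0.2, -0.02, -1, 0, 0, 0, 0.06, -0.2, -0.02, -1, 0, 0, 0, 0.06, -0.2, -0.02, -1, 0, 0, 0, 0.06, -0.2, -0.02, -1, 0, 0, 0, 0.06, -0.2, -0.02, -1, 0, 0, 0, 0.06, -0.2])

```text
time: 8.48
position: [0.5159, 0.2163, 0.1844]
tool_rot: [0.997, 0.074, -0.001, 0.0]
ft_force: [1.2, -0.9, -0.7]
grip_width: 0.0519
grip_force: 0.0
```

Request:
jog_arm(motion=[0, -1, 0, 0, 0, 0.1, -0.2, 0, -0.8, 0, 0, 0, 0, -0.2, 0, 0, 0, 0, 0, 0, -0.2, 0, 0, 0, 0, 0, 0, -0.2])

```text
time: 8.98
position: [0.5062, 0.2859, 0.1847]
tool_rot: [0.998, 0.07, -0.001, 0.001]
ft_force: [-0.2, -1.3, -0.8]
grip_width: 0.0523
grip_force: 0.0
```

```bash
python3 snap.py w5
python3 - <<'E'
import cv2
a=cv2.imread("pics/w5.png")
cv2.imwrite("pics/c5.png",cv2.resize(a[60:260,220:420],(600,600),interpolation=cv2.INTER_CUBIC))
E
```

```text
8.975 [0.5062 0.2859 0.1847] [8.0700e+00 1.1000e-01 1.7995e+02] [-0.2 -1.3 -0.8] 0.05227021495113889
```

View pics/c5.png

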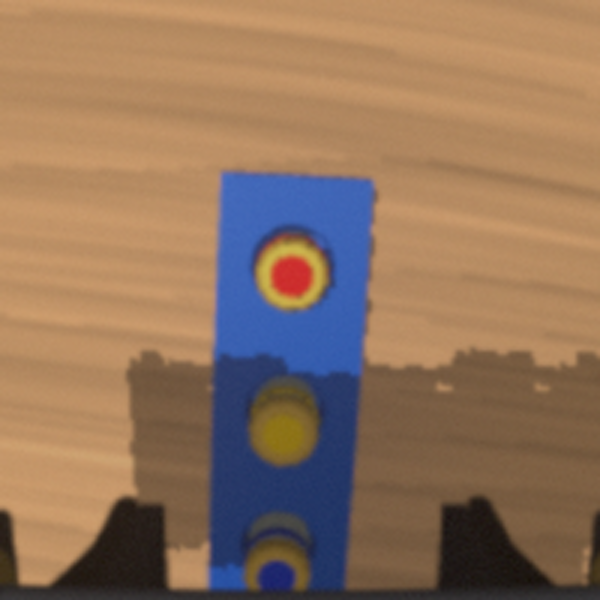

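The crop shows yellow at (284,433), red at (292,275) and blue at (277,576), in rack order red, yellow, blue.

Run:
```python
from h import *
import pickle
o=pickle.load(open("pics/w5.pkl","rb"))
A=lambda x,y,z:hit(ray_wrist((220+x/3,60+y/3),o),z)
y,r,b=A(284,433,.056),A(292,275,.056),A(277,576,.056)
print(y,r,b,np.degrees(np.arctan2(*(r-b)[1::-1])))
go(robot.get_obs(),[y[0],y[1],.053],np.radians(8))
```

```text
[0.49332868 0.28974848 0.056     ] [0.54302056 0.29423369 0.056     ] [0.44376346 0.28528559 0.056     ] 5.15133346008734
shift [-0.305 -0.152  3.297] turn [0.01  0.024 0.005]
```

Request:
jog_arm(motion=[-0.3, -0.15, 0, 0, 0, 0, -0.2, 0, 0, 0.8, 0, 0, 0, -0.2, 0, 0, 0.8, 0, 0, 0, -0.2, 0, 0, 0.8, 0, 0, 0, -0.2, 0, 0, 0.6, 0, 0, 0, -0.2, 0, 0, 0.3, 0, 0, 0, -0.2, 0, 0, 0, 0, 0, 0, -0.2, 0, 0, 0, 0, 0, 0, 1, 0, 0, 0, 0, 0, 0, 1, 0, 0, 0, 0, 0, 0, 1, 0, 0, 0, 0, 0, 0, 1, 0, 0, 0, 0, 0, 0, 1])

```text
time: 10.52
position: [0.4944, 0.2909, 0.0539]
tool_rot: [0.998, 0.07, 0.0, -0.0]
ft_force: [-0.5, -0.2, 1.9]
grip_width: 0.0217
grip_force: 25.0
```

```bash
python3 snap.py w6
python3 - <<'E'
from h import *
o=robot.get_obs();o["position"]=o["position"]+[0,0,.1]
go(o,[.592,-.0312,.15],np.radians(11.4))
E
```

```text
10.525 [0.4944 0.2909 0.0539] [ 8.0600e+00 -4.0000e-02 -1.7999e+02] [-0.5 -0.2  1.9] 0.021695619356127863
shift [1.286 8.314 0.098] turn [-0.001 -0.011 -0.836]
```

Request:
jog_arm(motion=[0, 0, -0.5, 0, 0, 0, 1, 0, 0, -1, 0, 0, 0, 1, 0, 0, -1, 0, 0, 0, 1, 0.13, 0.83, 0, 0, 0, 0, 1, 0.13, 0.83, 0, 0, 0, 0, 1, 0.13, 0.83, 0, 0, 0, 0, 1, 0.13, 0.83, 0, 0, 0, 0, 1, 0.13, 0.83, 0, 0, 0, 0, 1, 0.13, 0.83, 0, 0, 0, 0, 1, 0.13, 0.83, 0, 0, 0, 0, 1, 0.13, 0.83, 0, 0, 0, 0, 1, 0.13, 0.83, 0, 0, 0, 0, 1])

```text
time: 12.08
position: [0.5822, 0.0005, 0.1532]
tool_rot: [0.998, 0.07, -0.0, -0.0]
ft_force: [0.3, 0.2, -0.7]
grip_width: 0.0216
grip_force: 25.0
```

Request:
jog_arm(motion=[0.13, 0.83, 0, 0, 0, 0, 1, 0, 0, 0, 0, 0, -0.84, 1, 0, 0, 0, 0, 0, 0, 1, 0, 0, 0, 0, 0, 0, 1])

```text
time: 12.58
position: [0.5917, -0.0302, 0.1533]
tool_rot: [0.995, 0.099, -0.0, -0.0]
ft_force: [0.2, 0.1, -0.8]
grip_width: 0.0213
grip_force: 25.0
```

```bash
python3 snap.py w7
python3 - <<'E'
from h import *
o=robot.get_obs();go(o,[.592,-.0312,.095],np.radians(11.4))
a=cv2.imread("pics/w7.png")
cv2.imwrite("pics/c7.png",cv2.resize(a[100:300,200:440],(720,600),interpolation=cv2.INTER_CUBIC))
E
```

```text
12.575 [ 0.5917 -0.0302  0.1533] [ 1.1390e+01  5.0000e-02 -1.7997e+02] [ 0.2  0.1 -0.8] 0.021309352447690433
shift [0.002 0.029 1.459] turn [-0.005  0.008  0.004]
```

View pics/c7.png

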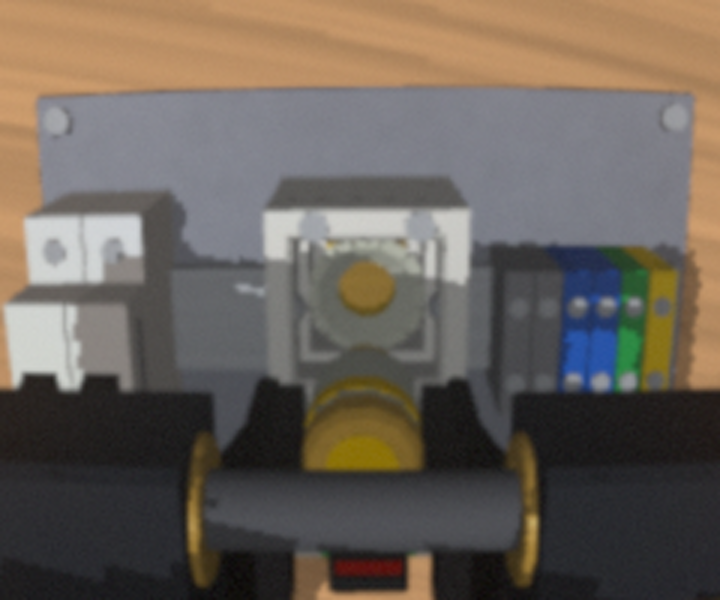

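The crop shows the empty well, its contact at (365,287), and the fuse held upright with the yellow dot at (361,455). Now lowering it in.

Request:
jog_arm(motion=[0, 0.03, 0.5, 0, 0, 0, 1, 0, 0, 0.4, 0, 0, 0, 1, 0, 0, 0.3, 0, 0, 0, 1, 0, 0, 0.25, 0, 0, 0, 1, 0, 0, 0.15, 0, 0, 0, 1, 0, 0, 0.1, 0, 0, 0, 1, 0, 0, 0, 0, 0, 0, 1])

```text
time: 13.5
position: [0.5926, -0.0317, 0.0855]
tool_rot: [0.995, 0.099, 0.0, -0.0]
ft_force: [0.9, 1.5, -1.3]
grip_width: 0.0214
grip_force: 25.0
```

Request:
jog_arm(motion=[0, 0, 0.06, 0, 0, 0, 1, 0, 0, 0.04, 0, 0, 0, 1, 0, 0, 0, 0, 0, 0, 1])

```text
time: 13.88
position: [0.5927, -0.0318, 0.082]
tool_rot: [0.995, 0.099, 0.0, 0.0]
ft_force: [-0.2, 1.3, 1.5]
grip_width: 0.0215
grip_force: 25.0
```

Request:
jog_arm(motion=[0, 0, 0, 0, 0, 0, -0.1, 0, 0, 0, 0, 0, 0, -0.1, 0, 0, 0, 0, 0, 0, -0.1, 0, 0, -0.3, 0, 0, 0, -0.3, 0, 0, -0.9, 0, 0, 0, -0.3, 0, 0, -0.9, 0, 0, 0, -0.3, 0, 0, -0.9, 0, 0, 0, -0.3, 0, 0, 0, 0, 0, 0, -0.3])

```text
time: 14.88
position: [0.5947, -0.0323, 0.2057]
tool_rot: [0.995, 0.099, 0.004, 0.001]
ft_force: [-0.5, -0.1, -0.9]
grip_width: 0.0566
grip_force: 0.0
```

```bash
python3 snap.py w8
python3 - <<'E'
from h import *
o=robot.get_obs();go(o,[.4553,-.2802,.13],np.radians(41.1))
a=cv2.imread("pics/w8.png")
cv2.imwrite("pics/c8.png",cv2.resize(a[100:300,200:440],(720,600),interpolation=cv2.INTER_CUBIC))
E
```

```text
14.875 [ 0.5947 -0.0323  0.2057] [ 11.42  -0.44 179.79] [-0.5 -0.1 -0.9] 0.05659322924684778
shift [-4.614  5.395  1.834] turn [ 0.039 -0.044 -7.421]
```

View pics/c8.png

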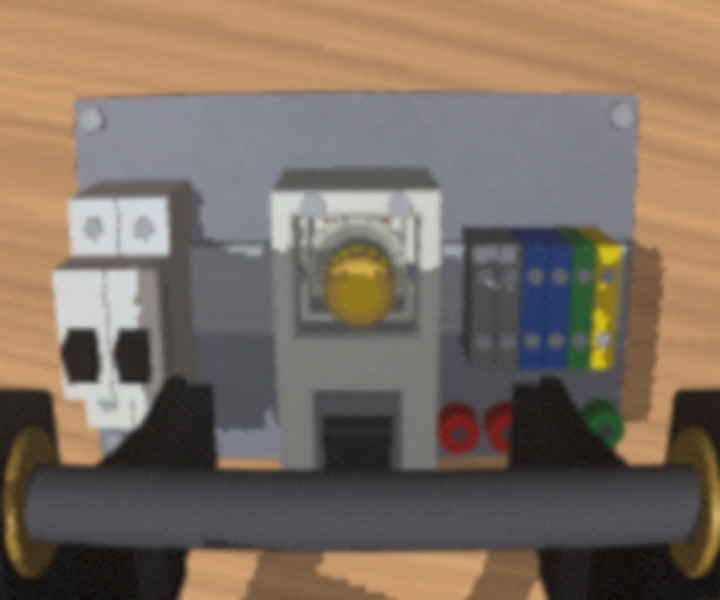

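Request:
jog_arm(motion=[-0.66, 0.77, 0, 0, 0, 0, -0.3, -0.66, 0.77, 0, 0, 0, 0, -0.3, -0.66, 0.77, 0, 0, 0, 0, -0.3, -0.66, 0.77, 0, 0, 0, 0, -0.3, -0.66, 0.77, 0.5, 0, 0, 0, -0.3, -0.66, 0.77, 0.6, 0, 0, 0, -0.3, -0.66, 0.77, 0.7, 0, 0, 0, -0.3, 0, 0, 0, 0, 0, -1, -0.3, 0, 0, 0, 0, 0, -1, -0.3, 0, 0, 0, 0, 0, -1, -0.3, 0, 0, 0, 0, 0, -1, -0.3, 0, 0, 0, 0, 0, -1, -0.3])

```text
time: 16.42
position: [0.4529, -0.279, 0.1283]
tool_rot: [0.962, 0.272, -0.001, -0.001]
ft_force: [-0.7, 0.4, -0.0]
grip_width: 0.0567
grip_force: 0.0
```

Request:
jog_arm(motion=[0, 0, 0, 0, 0, -1, -0.3, 0, 0, 0, 0, 0, -1, -0.3, 0, 0, 0, 0, 0, -0.42, -0.3, 0, 0, 0, 0, 0, 0, -0.3, 0, 0, 0, 0, 0, 0, -0.3])

```text
time: 17.05
position: [0.4537, -0.2796, 0.1293]
tool_rot: [0.937, 0.351, -0.0, -0.0]
ft_force: [-0.5, -0.3, -0.7]
grip_width: 0.0564
grip_force: 0.0
```

```bash
python3 snap.py w9
python3 - <<'E'
from h import *
import pickle
o7=pickle.load(open("pics/w7.pkl","rb"));o8=pickle.load(open("pics/w8.pkl","rb"))
A=lambda o,x,y,z:hit(ray_wrist((200+x/3,100+y/3),o),z)
print("well",A(o7,365,287,.034),"dot",A(o8,359,297,.084))
go(robot.get_obs(),[.4553,-.2802,.031],np.radians(41.1))
# cap: window (bright grey) blob and dark outline
o=robot.get_obs();im=cv2.imread("pics/w9.png");hsv=cv2.cvtColor(im,cv2.COLOR_BGR2HSV)
p=proj_wrist(np.array([.4553,-.2802,.04]),o);print("pred window px",p)
x,y=p.astype(int);c=cv2.resize(im[y-70:y+70,x-80:x+80],None,fx=4,fy=4,interpolation=cv2.INTER_CUBIC);cv2.imwrite("pics/c9.png",c);print(x-80,y-70,c.shape)
m=((hsv[...,1]<60)&(hsv[...,2]>110)).astype(np.uint8);m[:y-60]=0;m[y+60:]=0;m[:,:x-60]=0;m[:,x+60:]=0
n,l,s,ce=cv2.connectedComponentsWithStats(m)
for i in range(1,n):
    if s[i,4]>60: print(s[i],ce[i],hit(ray_wrist(ce[i],o),.04))
E
```

```text
17.05 [ 0.4537 -0.2796  0.1293] [  41.06    0.   -179.97] [-0.5 -0.3 -0.7] 0.05644161059753125
well [ 0.5910697 -0.031093   0.034    ] dot [ 0.59106673 -0.03249622  0.084     ]
shift [0.02  0.036 2.46 ] turn [-0.004  0.    -0.008]
pred window px [322.56774576 203.52504529]
242 133 (560, 640, 3)
[311 191  23  23 414] [321.96376812 201.30676329] [ 0.45638459 -0.27859782  0.04      ]
```

Request:
jog_arm(motion=[0.04, 0.03, 0.8, 0, 0, 0, -0.3, 0, 0, 0.8, 0, 0, 0, -0.3, 0, 0, 0.5, 0, 0, 0, -0.3, 0, 0, 0.25, 0, 0, 0, -0.3, 0, 0, 0.1, 0, 0, 0, -0.3, 0, 0, 0, 0, 0, 0, -0.3, 0, 0, 0, 0, 0, 0, 1, 0, 0, 0, 0, 0, 0, 1, 0, 0, 0, 0, 0, 0, 1, 0, 0, 0, 0, 0, 0, 1, 0, 0, 0, 0, 0, 0, 1], grip_force=45)

```text
time: 18.48
position: [0.456, -0.2797, 0.032]
tool_rot: [0.936, 0.351, 0.0, 0.0]
ft_force: [-0.3, 0.5, 5.2]
grip_width: 0.0354
grip_force: 45.0
```

```bash
python3 snap.py w10
python3 - <<'E'
from h import *
o=robot.get_obs();o["position"]=o["position"]+[0,0,.12]
go(o,[.592,-.0314,.15],np.radians(11.4))
E
```

```text
18.475 [ 0.456  -0.2797  0.032 ] [ 41.1   -0.   179.96] [-0.3  0.5  5.2] 0.035433298776141785
shift [ 6.643 -2.444  0.048] turn [ 8.000e-03 -3.000e-03  7.423e+00]
```

Request:
jog_arm(motion=[0, 0, -0.3, 0, 0, 0, 1, 0, 0, -0.9, 0, 0, 0, 1, 0, 0, -0.9, 0, 0, 0, 1, 0, 0, -0.9, 0, 0, 0, 1, 0.83, -0.305, 0, 0, 0, 0, 1, 0.83, -0.305, 0, 0, 0, 0, 1, 0.83, -0.305, 0, 0, 0, 0, 1, 0.83, -0.305, 0, 0, 0, 0, 1, 0.83, -0.305, 0, 0, 0, 0, 1, 0.83, -0.305, 0, 0, 0, 0, 1, 0.83, -0.305, 0, 0, 0, 0, 1, 0.83, -0.305, 0, 0, 0, 0, 1])

```text
time: 20.02
position: [0.592, -0.0303, 0.1518]
tool_rot: [0.936, 0.351, -0.0, -0.0]
ft_force: [0.3, -0.3, -1.7]
grip_width: 0.036
grip_force: 45.0
```

Request:
jog_arm(motion=[0, 0, 0, 0, 0, 0.93, 1, 0, 0, 0, 0, 0, 0.93, 1, 0, 0, 0, 0, 0, 0.93, 1, 0, 0, 0, 0, 0, 0.93, 1, 0, 0, 0, 0, 0, 0.93, 1, 0, 0, 0, 0, 0, 0.93, 1, 0, 0, 0, 0, 0, 0.93, 1, 0, 0, 0, 0, 0, 0.93, 1, 0, 0, 0, 0, 0, 0, 1, 0, 0, 0, 0, 0, 0, 1])

```text
time: 21.28
position: [0.5917, -0.0314, 0.1517]
tool_rot: [0.995, 0.099, -0.0, -0.0]
ft_force: [-0.7, -0.3, -1.2]
grip_width: 0.0357
grip_force: 45.0
```

```bash
python3 snap.py w11
python3 - <<'E'
from h import *
o=robot.get_obs()
go(o,[.592,-.0314,.10],np.radians(11.4))
im=cv2.imread("pics/w11.png");A=Ro.from_quat(o["tool_rot"])
top=o["position"]+[0,0,.008]; p=proj_wrist(top,o);print("pred window px",p)
hsv=cv2.cvtColor(im,cv2.COLOR_BGR2HSV);x,y=p.astype(int)
m=((hsv[...,1]<60)&(hsv[...,2]>90)).astype(np.uint8);m[:y-40]=0;m[y+40:]=0;m[:,:x-40]=0;m[:,x+40:]=0
n,l,s,ce=cv2.connectedComponentsWithStats(m)
for i in range(1,n):
    if s[i,4]>40: print(s[i],ce[i],A.inv().apply(hit(ray_wrist(ce[i],o),top[2])-top))
cv2.imwrite("pics/c11.png",cv2.resize(im[100:300,200:440],(720,600),interpolation=cv2.INTER_CUBIC))
E
```

```text
21.275 [ 0.5917 -0.0314  0.1517] [ 1.139e+01  1.000e-02 -1.800e+02] [-0.7 -0.3 -1.2] 0.03566288847142735
shift [ 0.006 -0.     1.291] turn [-0.001  0.002 -0.007]
pred window px [321.01850056 258.58694421]
[302 242  38  15 437] [320.46910755 250.06407323] [ 4.87198454e-03 -2.91606789e-04 -5.60663292e-07]
```

View pics/c11.png

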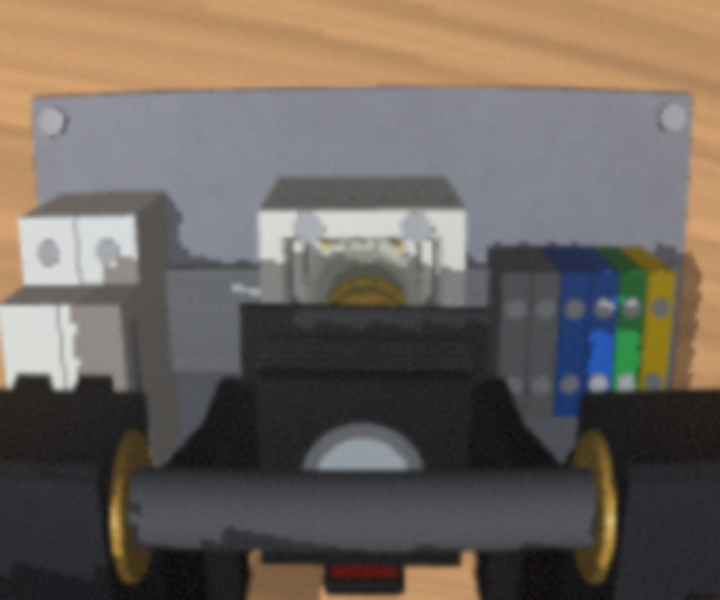

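The crop shows the cap held square over the mouth. Its far top edge is at y≈373, the near one at y≈563, and the fuse top shows beyond it.

Run:
```python
from h import *
o=robot.get_obs();A=Ro.from_quat(o["tool_rot"])
top=o["position"]+[0,0,.0085]
for x,y in[(258,373),(468,373),(362,373),(362,563)]: print(A.inv().apply(hit(ray_wrist((200+x/3,100+y/3),o),top[2])-top).round(4))
```

```text
[ 0.019  -0.0173 -0.    ]
[ 0.019   0.0172 -0.    ]
[ 0.0191 -0.0002 -0.    ]
[-0.0174 -0.0001  0.    ]
```

Request:
jog_arm(motion=[-0.015, 0, 0.4, 0, 0, 0, 1, 0, 0, 0.3, 0, 0, 0, 1, 0, 0, 0.3, 0, 0, 0, 1, 0, 0, 0.25, 0, 0, 0, 1, 0, 0, 0, 0, 0, 0, 1, 0, 0, 0.1, 0, 0, 0, 1, 0, 0, 0.05, 0, 0, 0, 1, 0, 0, 0, 0, 0, 0, 1])

```text
time: 22.32
position: [0.5913, -0.0316, 0.0957]
tool_rot: [0.995, 0.099, 0.0, 0.0]
ft_force: [0.8, 0.1, -0.9]
grip_width: 0.0354
grip_force: 45.0
```

Underside is about 2 mm into the mouth, with almost no force. I'll push on.

Request:
jog_arm(motion=[0, 0, 0.06, 0, 0, 0, 1, 0, 0, 0.06, 0, 0, 0, 1, 0, 0, 0.06, 0, 0, 0, 1, 0, 0, 0.06, 0, 0, 0, 1, 0, 0, 0, 0, 0, 0, 1])

```text
time: 22.95
position: [0.5917, -0.0315, 0.0854]
tool_rot: [0.995, 0.099, 0.0, -0.0]
ft_force: [2.4, 1.3, -3.1]
grip_width: 0.0357
grip_force: 45.0
```

Request:
jog_arm(motion=[0, 0, 0.04, 0, 0, 0, 1, 0, 0, 0.03, 0, 0, 0, 1, 0, 0, 0, 0, 0, 0, 1])

```text
time: 23.32
position: [0.5918, -0.0317, 0.084]
tool_rot: [0.995, 0.099, 0.001, 0.0]
ft_force: [-0.3, 1.1, 4.6]
grip_width: 0.0355
grip_force: 45.0
```

Request:
jog_arm(motion=[0, 0, 0.05, 0, 0, 0, 1, 0, 0, 0.03, 0, 0, 0, 1, 0, 0, 0, 0, 0, 0, 1])

```text
time: 23.7
position: [0.5918, -0.0317, 0.0839]
tool_rot: [0.995, 0.099, 0.001, 0.0]
ft_force: [-4.8, 2.2, 24.3]
grip_width: 0.0357
grip_force: 45.0
```

Request:
jog_arm(motion=[0, 0, -0.09, 0, 0, 0, 1, 0, 0, 0, 0, 0, 0, -0.3, 0, 0, 0, 0, 0, 0, -0.3, 0, 0, 0, 0, 0, 0, -0.3, 0, 0, -0.4, 0, 0, 0, -0.3, 0, 0, -0.8, 0, 0, 0, -0.3, 0, 0, -0.8, 0, 0, 0, 1, -0.8, 0, 0, 0, 0, 0, 1, -0.8, 0, 0, 0, 0, 0, 1, -0.75, 0, 0, 0, 0, 0, 1, 0, 0, 0, 0, 0, 0, 1, 0, 0, 0, 0, 0, 0, 1], grip_force=10)

```text
time: 25.2
position: [0.5007, -0.0504, 0.1644]
tool_rot: [0.995, 0.099, 0.001, 0.001]
ft_force: [0.7, 0.2, -0.0]
grip_width: 0.0052
grip_force: 0.0
```

```bash
python3 snap.py w12
python3 - <<'E'
from h import *
o=robot.get_obs()
print(o["grip_width"]);go(o,[.4996,-.0502,.087],np.radians(11.4))
E
```

```text
25.2 [ 0.5007 -0.0504  0.1644] [ 1.1320e+01 -1.6000e-01  1.7992e+02] [ 0.7  0.2 -0. ] 0.0052092630461568635
0.003116115784443767
shift [-0.035 -0.014  1.932] turn [ 0.02  -0.038 -0.016]
```

Request:
jog_arm(motion=[-0.04, 0, 0.7, 0, 0, 0, 1, 0, 0, 0.7, 0, 0, 0, 1, 0, 0, 0.4, 0, 0, 0, 1, 0, 0, 0.13, 0, 0, 0, 1, 0.25, 0, 0, 0, 0, 0, 1, 0.2, 0, 0, 0, 0, 0, 1, 0.2, 0, 0, 0, 0, 0, 1, 0.1, 0, 0, 0, 0, 0, 1, 0.1, 0, 0, 0, 0, 0, 1, 0, 0, 0, 0, 0, 0, 1])

```text
time: 26.5
position: [0.5308, -0.0436, 0.0867]
tool_rot: [0.995, 0.099, -0.0, 0.0]
ft_force: [-4.4, -0.4, 4.8]
grip_width: 0.0004
grip_force: 2.6
```

Request:
jog_arm(motion=[0.06, 0, 0, 0, 0, 0, 1, 0.06, 0, 0, 0, 0, 0, 1, 0, 0, 0, 0, 0, 0, 1])

```text
time: 26.88
position: [0.5337, -0.0429, 0.0862]
tool_rot: [0.995, 0.099, -0.002, -0.0]
ft_force: [-6.8, -2.2, 6.1]
grip_width: 0.0003
grip_force: 5.0
```

Request:
jog_arm(motion=[0.05, 0, 0, 0, 0, 0, 1, 0.05, 0, 0, 0, 0, 0, 1, 0, 0, 0, 0, 0, 0, 1])

```text
time: 27.25
position: [0.5341, -0.0427, 0.0861]
tool_rot: [0.995, 0.1, -0.006, -0.0]
ft_force: [-14.3, -7.1, 10.9]
grip_width: 0.0004
grip_force: 9.3
```

Hard stop reached. Backing off and checking.

Request:
jog_arm(motion=[-0.4, 0, 0, 0, 0, 0, 1, -0.6, 0, 0, 0, 0, 0, 1, -0.6, 0, -0.4, 0, 0, 0, 1, -0.4, 0, -0.9, 0, 0, 0, 1, 0, 0, -0.9, 0, 0, 0, 1, 0, 0, -0.9, 0, 0, 0, 1, 0, 0, -0.5, 0, 0, 0, 1, 0, 0, 0, 0, 0, 0, 1, 0, 0, 0, 0, 0, 0, 1])

```text
time: 28.38
position: [0.4614, -0.0576, 0.2297]
tool_rot: [0.995, 0.099, 0.0, -0.0]
ft_force: [1.3, -0.7, 0.0]
grip_width: 0.0004
grip_force: 0.0
```

```bash
python3 snap.py w13
python3 - <<'E'
from h import *
import pickle
yw=np.radians(11.4);X=np.array([np.cos(yw),np.sin(yw),0]);S=np.array([.5917,-.0316,.066])
P=S-.054*X-[0,0,.003]
def blobs(im,m,c,w,amin):
    x,y=c.astype(int);k=np.zeros_like(m);k[max(0,y-w):y+w,max(0,x-w):x+w]=1
    n,l,s,ce=cv2.connectedComponentsWithStats((m*k).astype(np.uint8))
    return [(s[i,4],s[i,:4],ce[i].round(1)) for i in range(1,n) if s[i,4]>=amin]
o=pickle.load(open("pics/w13.pkl","rb"));im=cv2.imread("pics/w13.png")
hsv=cv2.cvtColor(im,cv2.COLOR_BGR2HSV)
c=proj_wrist(S+[0,0,.026],o);print("window exp",c)
print(blobs(im,((hsv[...,1]<60)&(hsv[...,2]>90)),c,22,60))
red=((hsv[...,0]<8)|(hsv[...,0]>172))&(hsv[...,1]>120)&(hsv[...,2]>50)
for s in(1,-1): print("tip",s,proj_wrist(P+s*.017*X+[0,0,.028],o))
print(blobs(im,red,proj_wrist(P+[0,0,.028],o),45,8))
for n in("side","top"):
    b=robot.camera(n);cv2.imwrite(f"pics/{n}1.png",b);h=cv2.cvtColor(b,cv2.COLOR_BGR2HSV)
    r=((h[...,0]<8)|(h[...,0]>172))&(h[...,1]>110)&(h[...,2]>50)
    print(n,"tip on/off",proj_fixed(n,P+.017*X+[0,0,.028]),proj_fixed(n,P-.017*X+[0,0,.028]),blobs(b,r,proj_fixed(n,P+[0,0,.028]),14,2))
    d=(h[...,2]<75); print(" cap exp bot/top",proj_fixed(n,S),proj_fixed(n,S+[0,0,.026]),blobs(b,d,proj_fixed(n,S+[0,0,.013]),25,30))
E
```

```text
28.375 [ 0.4614 -0.0576  0.2297] [ 1.1320e+01 -3.0000e-02 -1.7999e+02] [ 1.3 -0.7  0. ] 0.00044058191850529954
window exp [321.19056057  49.87989434]
[(np.int32(310), array([299,  27,  44,   8], dtype=int32), array([320.5,  30. ])), (np.int32(471), array([308,  39,  26,  24], dtype=int32), array([320.6,  50.2]))]
tip 1 [321.1641953   88.75813019]
tip -1 [321.1358709  125.02563748]
[(np.int32(48), array([312,  92,  19,   3], dtype=int32), array([321. ,  93.2])), (np.int32(147), array([349, 119,  14,  15], dtype=int32), array([355.2, 126.2]))]
side tip on/off [326.61744545 205.24653615] [340.91216134 207.41588352] [(np.int32(191), array([324, 192,  23,  11], dtype=int32), array([336.1, 195.8])), (np.int32(11), array([328, 204,   3,   5], dtype=int32), array([328.8, 206.1]))]
 cap exp bot/top [311.65814706 212.24808816] [311.34186732 202.55303978] [(np.int32(350), array([301, 199,  35,  19], dtype=int32), array([316.6, 209.6])), (np.int32(51), array([305, 223,  10,   9], dtype=int32), array([309.9, 227.3]))]
top tip on/off [340.60709552 202.72483925] [343.10041433 214.71195617] [(np.int32(6), array([341, 204,   4,   2], dtype=int32), array([342.2, 204.3]))]
 cap exp bot/top [337.68189482 190.71676049] [337.91624576 189.7039455 ] [(np.int32(185), array([329, 183,  19,  18], dtype=int32), array([337.8, 191.4])), (np.int32(158), array([332, 202,  28,  13], dtype=int32), array([342.8, 209.7]))]
```

```bash
python3 -c "
from rig import robot
print(robot.hand_in())"
```

```text
the job is handed in; nothing more can be done
None
```

The job is done and handed in after about 28 s of the 72 s allowed: the blown fuse is in the scrap tray, the fresh yellow-marked fuse and the cap are home, and the switch was thrown on last; the final pictures matched for the cap and toggle, but I did not re-check the bystander items in them.

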